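# Clamp the sample trays on the mixer with the spindle collar

## Robot

A 6-joint arm with a two-finger parallel gripper is mounted at the origin on the work surface. World frame = base frame: x ahead of the robot, y to its left, z up, the work surface at z = 0. Lengths are in m, angles in rad, forces in N, time in s.
With the tool pointing down it reaches from about 0.275 to 0.725 m from the base axis. Payload 15.9 kg.
Tool frame: the origin (TCP) lies midway between the tips of the shut fingers; the grasp point (between the pads) lies 19 mm behind it; z points along the fingers, y is the line along which they close (so a half turn about z gives the same grasp; the last joint's range is limited). The gripper opens to 85 mm and grips with 20 to 120 N. Pads are 22 mm wide; open, the fingers measure 114 mm over their backs; the gripper's body (76 mm by 85 mm) begins 54 mm behind the grasp point. The pads swing forward as they close: fully open they stand 13 mm farther back than shut.
Start: joints at [-1.244, 0.213, -0.034, 1.323, 0, 1.571], TCP at [0.161, -0.474, 0.231] pointing down, gripper open.
Joint ranges: [-2.98, 2.98], [-0.74, 1.72], [-1.14, 1.35], [-2.1, 2.04], [-1.57, 1.44], [-3.14, 3.14]. Speed limits (rad/s): [1.89, 1.89, 2.39, 2.57, 3.14, 3.14].

## Interface

Orientations are given as a unit quaternion [x, y, z, w].
In Python, from station import arm, grab_frame, job gives the robot as it stands. The module is installed in compiled form; this text tells all that it offers.
- The arm moves only by the tool arm_command, never from a script. Its argument "commands" is a list that holds one entry, the list of rows, each a list of 7 numbers: the turn, a rotation vector about the tool's x, y, z in rad, then the shift along the tool's x, y, z in mm, then the opening, from 0 (shut) to 1 (fully open). In form: [[[rx, ry, rz, x, y, z, grip], ...]]. A call has 1 to 10 rows; each row is the pose to reach, as a shift and turn from the pose commanded when the call began, along the tool's axes at that moment; what a row does not reach only later rows make up. A row lasts 1/10 s, in which the tool goes at most 50 mm and 8.59 degrees, less where a joint would pass 70% of its speed; a pose out of reach is approached as far as the arm can. A call with a gripper value outside its range is refused whole. The fingers move at their own pace and stop on an object; "force" is the grip in N (left out, the last holds). Time passes only in rows, so rows that repeat a pose let the fingers close. It gives the time, the measured TCP pose, the force, the opening and the grip force at its end, in the units of the state.
- arm.get_state(): the state, without advancing time (a new reading comes with each control period).
- grab_frame(name): name is "scene" or "top" or "wrist"; returns a dict with "pixels" (420x560x3 uint8, red, green, blue), "fx", "fy", "cx", "cy" (pixels), "R" (3x3) and "t" (3): a world point X has camera coordinates R X + t. Camera axes: x right, y down, z forward; pixel columns grow to the right and rows downward; lengths in m; the calibration is good to about 2 mm. The wrist camera is an equidistant fisheye: a pixel r from the principal point sees the ray r / f radians off the axis. A picture is of the moment at which its call begins. There is no depth.
- job.close_job(): hands the job in; it is judged then, once.
The state is a dict: "time": time; "joint_pos": joint angles; "dq": joint speeds; "joint_efforts": joint torques, N m; "tcp_pos": TCP position; "ee_rot": TCP orientation; "contact_force": force on the tool from outside, world axes, zero at the start; "wrist_torque": the same for the moment, N m; "grip_width": finger opening in m; "finger_force": force on a finger pad.
Only numpy, scipy, OpenCV 4.12 (cv2) and the standard library are available. Lean on these libraries where they do the work, as an engineer would, in place of code of your own. Each camera call takes 0.05 s, during which the arm holds its last target. There are 200 camera calls.

## Task

Load the loose well tray onto the mixer: lay it over the spindle on the tray already there, flush and square with it, and let go. Then set the knurled collar on the spindle, turn it until its hidden keyway drops over the pin, and push it down fully home against the springs. Finish while still holding the collar pushed home with the gripper, do not let go, and leave the tube rack, bottle and tip box where they stand.

Things in the scene. Friction and masses are not known exactly. Their poses are not given: they have to be found in the camera images.
- tray_center (a point): Centre (half-way up) of the loose white well tray lying flat on the table: a plate 112 mm long (its x axis) by 64 mm wide (its y axis) by 18 mm thick, 0.14 kg, with a square 40 x 40 mm window right through its middle. The same either way round; grasp it across its 64 mm width. z is up.
- lower_tray_top (a point): Middle of the top face of the mixer's own tray, same outline and axes as the loose one, on a sprung platform; 76 mm above the table. The loose tray belongs flat on this face, long side along long side (x along x, either way round). The housing below is 170 mm (x) by 120 mm (y), its top 40 mm above the table, so fingers have free room beside both trays.
- spindle_top (a point): Tip of the mixer's fixed vertical steel spindle, on its axis, 112 mm above the table, over the middle of the lower tray: 16 mm diameter, the last 5 mm tapering to 9 mm. The loose tray's window passes over spindle and pin; the spindle enters the collar's bore.
- pin (a point): Point on the spindle's axis level with the top of its cross pin, 98 mm above the table, 4 mm above the top of the loaded upper tray. The fixed steel pin, 5 mm thick and 30 mm long, sticks out level from both sides of the spindle. Which way it points varies and is not given by these axes.
- collar_center (a point): Centre (half-way up) of the knurled aluminium collar standing upright on the table: a round cap 58 mm in diameter, 46 mm high, 0.15 kg, closed on top, the same all round; z up. It is at 121 mm above the table when the underside rests on the pin, at 110 mm when fully home.
- collar_bottom (a point): Middle of the collar's underside. In it are a blind 18.6 mm bore, 26 mm deep, for the spindle, and two crossed keyways for the pin, 8 mm wide, 11 mm deep, hidden inside an unbroken rim; their direction is not given by these axes. They match the pin every quarter turn, within 0.1 rad: the collar drops 4 mm onto the tray, then is pushed 7 mm more until the pin stops it. It does not latch.
- platform (a joint): How far the sprung platform with the trays is pushed down, in m: 0 at rest, 0.007 with the upper tray on it and the collar fully home. The springs carry trays and collar without sinking; pushing home takes about 2 N at first and 10 N at the end, and they lift the collar again when it is let go.
- tube_rack: White rack of stoppered tubes, 75 x 190 x 95 mm, not to be disturbed. Origin under its centre.
- reagent_bottle: Amber bottle, 60 mm diameter, 120 mm high, not to be disturbed. Origin under its centre.
- tip_box: Low green tip box, 85 x 120 x 45 mm, not to be disturbed. Origin under its centre.
Things that resemble listed ones, but are neither listed nor needed, are in the scene too. Of the things that look like the part that bears collar_center, take the one that is farthest from the robot's base at the start.

How it is judged:
By the outcome, as a careful person would: the job done as asked, in the order asked, and still so for the second after the job is handed in, while the arm keeps its last pose, push and grip.
It also fails if it takes over 64 s, if anything falls off the work surface, if the arm or the gripper's body presses on something with over 40 N, if the wrist force passes 120 N, or if a joint passes its speed limit or range.

## Working session

There is one attempt and no reset: what is moved stays moved. The work goes in short steps, Python scripts to look and compute and a tool call to move; the robot and the scene stay as the last step left them, time stands still between calls to the robot, and variables do not carry over. Pictures are saved under pics/ and viewed, at most 10 in all, crops included, and the job is handed in when it is done.

Besides the shell and the picture viewer there is one more tool, called after "Request:" as a command line: name --argument value ..., lists and objects as JSON in quotes. arm_command: Moves the arm, as the interface text tells. Its arguments: {"type":"object","properties":{"commands":{"type":"array","items":{"type":"array","items":{"type":"array","items":{"type":"number"}}}},"force":{"type":"number"}},"required":["commands"]}

```bash
mkdir -p pics; cat > h.py <<'E'
import numpy as np, cv2
from station import arm, grab_frame, job
def save(f,n): cv2.imwrite('pics/'+n, cv2.cvtColor(f['pixels'],cv2.COLOR_RGB2BGR))
def ray(f,u,v,fish=False):
    x,y=(u-f['cx'])/f['fx'],(v-f['cy'])/f['fy']
    if fish:
        r=np.hypot(x,y); d=np.array([x/r*np.sin(r),y/r*np.sin(r),np.cos(r)]) if r>1e-9 else np.array([0,0,1.])
    else: d=np.array([x,y,1.])
    R=np.array(f['R']);t=np.array(f['t']); return -R.T@t, R.T@d
def onz(f,u,v,z,fish=False):
    o,d=ray(f,u,v,fish); return o+d*(z-o[2])/d[2]
def proj(f,X,fish=False):
    c=np.array(f['R'])@np.array(X)+np.array(f['t'])
    if fish:
        r=np.hypot(c[0],c[1]); th=np.arctan2(r,c[2]); return f['cx']+f['fx']*th*c[0]/r, f['cy']+f['fy']*th*c[1]/r
    return f['cx']+f['fx']*c[0]/c[2], f['cy']+f['fy']*c[1]/c[2]
E
python3 - <<'E'
from h import *
import pickle
for n in ('scene','top'):
    f=grab_frame(n); save(f,n+'0.png'); pickle.dump(f,open(n+'0.pkl','wb'))
    print(n,f['fx'],f['cx'],f['cy'],-np.array(f['R']).T@f['t'],np.array(f['R']).round(3).tolist())
s=arm.get_state(); print(s)
E
```

```text
scene 422.57936501200794 281.0703942062559 210.90839248093033 [1.19569344 0.09028697 0.98352831] [[-0.118, 0.993, -0.009], [0.813, 0.091, -0.575], [-0.57, -0.075, -0.818]]
top 421.9318525328146 278.6857686281994 213.54569194374506 [ 0.39973005 -0.01599623  1.19200731] [[-0.007, -1.0, -0.02], [-0.986, 0.01, -0.169], [0.169, 0.018, -0.985]]
{'time': 0.1, 'joint_pos': array([-1.24398677e+00,  2.13275788e-01, -3.49646869e-02,  1.32346585e+00,
        1.94142802e-05,  1.57080913e+00]), 'dq': array([ 0.00022538, -0.00151113,  0.00143788, -0.00010147, -0.00029895,
        0.00179289]), 'joint_efforts': array([ 9.31449904e-04, -6.87248254e+01,  4.87803125e+01,  1.22808293e-02,
        1.11772856e-04, -1.70602732e-05]), 'tcp_pos': array([ 0.16042781, -0.47326956,  0.23089377]), 'ee_rot': array([ 9.86680059e-01,  1.62672230e-01, -6.44435795e-05, -4.50516388e-04]), 'contact_force': array([-0.33948814,  0.2337223 ,  0.70589185]), 'wrist_torque': array([-0.01384021,  0.04849995,  0.03095869]), 'finger_force': 0.0, 'grip_width': 0.08555490241901152}
```

View pics/top0.png

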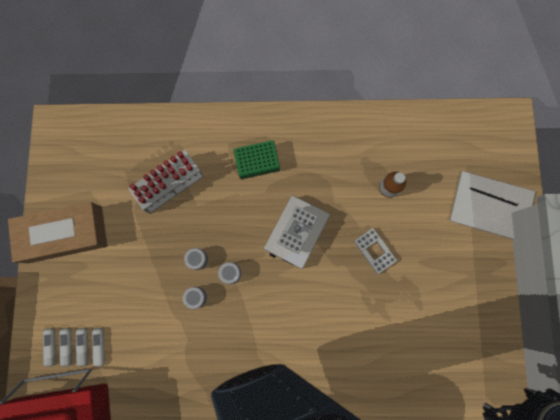

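View pics/scene0.png

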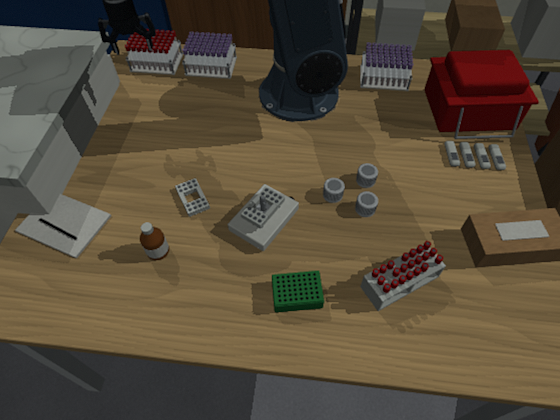

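Top view: mixer at (298,231), loose tray at (376,251). Collar look-alikes are at (195,259), (229,273) and (194,298). The bottle is at (394,184), the tip box at (257,159) and the rack at (165,181). The scene view shows the same things: tray (191,197), mixer (263,213), collars (367,204), (333,189) and (367,175). I'll measure the candidates and check them in a crop.

```bash
python3 - <<'E'
from h import *
import pickle
T=pickle.load(open('top0.pkl','rb'));S=pickle.load(open('scene0.pkl','rb'))
def tri(a,b):
    o1,d1=ray(T,*a);o2,d2=ray(S,*b)
    k=np.linalg.lstsq(np.c_[d1,-d2],o2-o1,rcond=None)[0]
    p,q=o1+k[0]*d1,o2+k[1]*d2; return ((p+q)/2).round(3),np.linalg.norm(p-q).round(4)
for a,b in [((195,259),(367,198)),((229,273),(333,184)),((194,298),(367,169))]:
    p=onz(T,*a,.046); print('collar',p.round(3),'dist',np.hypot(*p[:2]).round(3),'scene',onz(S,*b,.046).round(3),tri(a,b))
print('tray',onz(T,376,251,.018),onz(S,191,196,.018))
hsv=cv2.cvtColor(T['pixels'],cv2.COLOR_RGB2HSV)
m=((hsv[...,1]<60)&(hsv[...,2]>110)).astype(np.uint8)*255
for c in cv2.findContours(m,cv2.RETR_EXTERNAL,cv2.CHAIN_APPROX_NONE)[0]:
    (cx,cy),wh,a=cv2.minAreaRect(c)
    if cv2.contourArea(c)>100 and 150<cx<420 and 150<cy<330:
        z=.018 if cx>350 else .046
        b=np.array([onz(T,u,v,z) for u,v in cv2.boxPoints(((cx,cy),wh,a))])
        e=b[1]-b[0] if np.linalg.norm(b[1]-b[0])>np.linalg.norm(b[2]-b[1]) else b[2]-b[1]
        print((cx,cy),wh,a,'ctr',b.mean(0).round(3),'sides',np.linalg.norm(b[1]-b[0]).round(3),np.linalg.norm(b[2]-b[1]).round(3),'yaw',np.arctan2(e[1],e[0])%np.pi)
c=cv2.cvtColor(T['pixels'],cv2.COLOR_RGB2BGR)[180:320,160:420]
cv2.imwrite('pics/crop1.png',cv2.resize(c,None,fx=3,fy=3,interpolation=cv2.INTER_CUBIC))
E
```

```text
collar [0.473 0.233 0.046] dist 0.528 scene [0.472 0.235 0.046] (array([0.473, 0.234, 0.047]), np.float64(0.0016))
collar [0.435 0.14  0.046] dist 0.457 scene [0.433 0.139 0.046] (array([0.435, 0.139, 0.049]), np.float64(0.0009))
collar [0.369 0.233 0.046] dist 0.437 scene [0.366 0.235 0.046] (array([0.369, 0.233, 0.05 ]), np.float64(0.0016))
tray [ 0.49329032 -0.26311874  0.018     ] [ 0.49941249 -0.26192556  0.018     ]
(192.0, 297.5) (21.0, 20.0) 90.0 ctr [0.371 0.239 0.046] sides 0.054 0.055 yaw 0.02428645802452145
(228.0, 272.5) (21.0, 20.0) 90.0 ctr [0.436 0.143 0.046] sides 0.054 0.056 yaw 0.009798449420115318
(193.75003051757812, 258.2500305175781) (19.798988342285156, 20.50609588623047) 45.0 ctr [0.475 0.237 0.046] sides 0.055 0.055 yaw 2.3650482599033045
(375.1241760253906, 250.4630889892578) (41.86275100708008, 24.57695770263672) 55.00798034667969 ctr [ 0.495 -0.261  0.018] sides 0.07 0.114 yaw 0.5710614500259448
(296.4263610839844, 231.64169311523438) (44.28986358642578, 61.43089294433594) 27.47443199157715 ctr [ 0.547 -0.043  0.046] sides 0.17 0.122 yaw 2.6600188685325916
```

View pics/crop1.png

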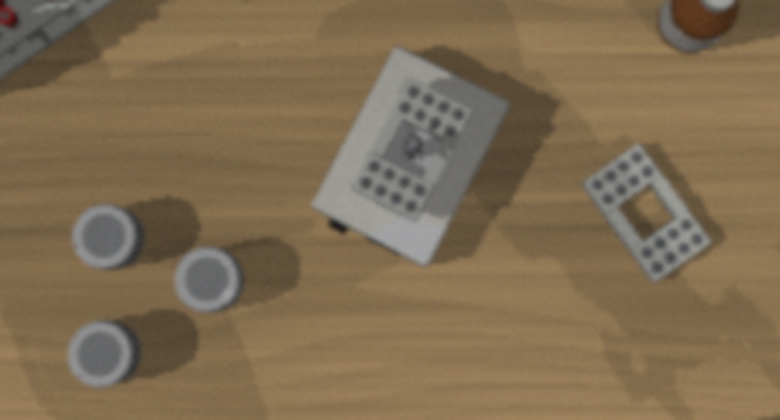

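The crop shows three identical grey collars at crop px (105,236), (207,279) and (101,353), plus the mixer and the loose tray. The collar to take is (195,259) in the top view, 0.528 m from the base (the others are 0.457 and 0.437). First I move above the tray.

```bash
cat >> h.py <<'E'
from scipy.spatial.transform import Rotation as Ro
def go(x,y,z,yaw,base=None):
    "row (tool axes, mm) from the present pose to world x,y,z, tool x at yaw, pointing down"
    s=arm.get_state(); R0=Ro.from_quat(s['ee_rot'] if base is None else base[1]); p0=s['tcp_pos'] if base is None else np.array(base[0])
    R1=Ro.from_matrix(np.array([[np.cos(yaw),np.sin(yaw),0],[np.sin(yaw),-np.cos(yaw),0],[0,0,-1]]))
    print('row',(R0.inv()*R1).as_rotvec().round(4),(R0.inv().apply(np.array([x,y,z])-p0)*1000).round(1))
def st():
    s=arm.get_state(); e=Ro.from_quat(s['ee_rot']).as_matrix()
    print('t',round(s['time'],2),'tcp',s['tcp_pos'].round(4),'yaw',np.arctan2(e[1,0],e[0,0]).round(4),'z',e[:,2].round(4),'F',s['contact_force'].round(1),'T',s['wrist_torque'].round(2),'w',s['grip_width'].round(4),'ff',round(float(s['finger_force']),1),'q',s['joint_pos'].round(2))
E
python3 -c "
from h import *
go(.494,-.262,.19,.571)"
```

```text
row [-9.000e-04 -1.000e-04 -2.442e-01] [383.7 -93.   41. ]
```

Request:
arm_command --commands '[[[0,0,-0.244,384,-93,41,1],[0,0,-0.244,384,-93,41,1],[0,0,-0.244,384,-93,41,1],[0,0,-0.244,384,-93,41,1],[0,0,-0.244,384,-93,41,1],[0,0,-0.244,384,-93,41,1],[0,0,-0.244,384,-93,41,1],[0,0,-0.244,384,-93,41,1],[0,0,-0.244,384,-93,41,1],[0,0,-0.244,384,-93,41,1]]]' --force 40

```text
time: 1.1
tcp_pos: [0.4946, -0.2613, 0.1896]
ee_rot: [0.959, 0.283, -0.001, -0.0]
contact_force: [-0.3, -0.0, 1.0]
grip_width: 0.0855
finger_force: 0.0
```

Request:
arm_command --commands '[[[0,0,0,0,0,0,1],[0,0,0,0,0,0,1]]]'

```text
time: 1.3
tcp_pos: [0.4935, -0.263, 0.1906]
ee_rot: [0.96, 0.281, 0.0, 0.0]
contact_force: [-0.1, 0.6, -0.2]
grip_width: 0.0856
finger_force: 0.0
```

```bash
python3 - <<'E'
from h import *
import pickle
f=grab_frame('wrist');save(f,'w1.png');pickle.dump(f,open('w1.pkl','wb'));st()
print(f['fx'],f['cx'],f['cy'],-np.array(f['R']).T@f['t'],np.array(f['R']).round(3).tolist())
print(proj(f,[.494,-.262,.018],True))
E
```

```text
Traceback (most recent call last):
  File "h.py", line 25, in st
    print('t',round(s['time'],2),'tcp',s['tcp_pos'].round(4),'yaw',np.arctan2(e[1,0],e[0,0]).round(4),'z',e[:,2].round(4),'F',s['contact_force'].round(1),'T',s['wrist_torque'].round(2),'w',s['grip_width'].round(4),'ff',round(float(s['finger_force']),1),'q',s['joint_pos'].round(2))
                                                                                                                                                                                             ^^^^^^^^^^^^^^^^^^^^^
AttributeError: 'float' object has no attribute 'round'
```

View pics/w1.png

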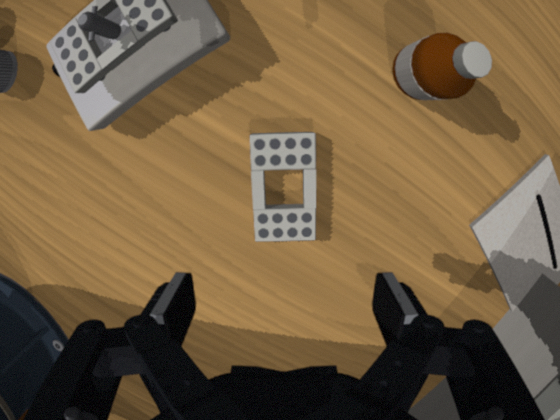

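The wrist view shows the tray (corners about (250,133), (315,133), (317,240), (256,241)) with its window at (284,188). The mixer is at upper left and the bottle at (440,65). I'll refine the tray pose from the window and outline.

```bash
sed -i "s/s\['grip_width'\].round(4)/round(s['grip_width'],4)/" h.py; cat >> h.py <<'E'
def rect(f,m,z,roi,amin,fish=True):
    u0,v0,u1,v1=roi; mm=np.zeros_like(m); mm[v0:v1,u0:u1]=m[v0:v1,u0:u1]
    for c in cv2.findContours(mm,cv2.RETR_CCOMP,cv2.CHAIN_APPROX_NONE)[0]:
        if cv2.contourArea(c)<amin: continue
        P=np.array([onz(f,u,v,z,fish)[:2] for u,v in c[:,0]]).astype(np.float32)*1000
        (cx,cy),(w,h),a=cv2.minAreaRect(P); yaw=np.radians(a)+(np.pi/2 if h>w else 0)
        print('px',cv2.minAreaRect(c)[0],'ctr mm',round(cx,1),round(cy,1),'size',round(w,1),round(h,1),'yaw',round((yaw+np.pi/2)%np.pi-np.pi/2,3))
E
python3 - <<'E'
from h import *
import pickle
f=pickle.load(open('w1.pkl','rb'));st()
hsv=cv2.cvtColor(f['pixels'],cv2.COLOR_RGB2HSV)
m=((hsv[...,1]<70)&(hsv[...,2]>90)).astype(np.uint8)*255
m=cv2.morphologyEx(m,cv2.MORPH_OPEN,np.ones((3,3)))
rect(f,m,.018,(235,115,335,255),800)
print(f['fx'],f['cx'],f['cy'],-np.array(f['R']).T@f['t'])
go(.494,-.262,.03,.571)
E
```

```text
t 1.35 tcp [ 0.4936 -0.263   0.1906] yaw 0.5693 z [ 2.e-04 -2.e-04 -1.e+00] F [-0.3 -0.1 -0.2] T [-0.05 -0.   -0.07] w 0.0854 ff 0.0 q [-0.49  0.34  0.04  1.27 -0.    2.08]
px (283.6087646484375, 186.4136505126953) ctr mm 496.5 -260.9 size 112.6 64.7 yaw 0.593
px (283.0, 188.5) ctr mm 496.1 -260.5 size 40.4 39.7 yaw 0.584
325.19226210127806 283.5777969672754 213.6569834467068 [ 0.56155022 -0.21951291  0.3327803 ]
row [ 0.0002 -0.0001 -0.0017] [  0.9  -0.6 160.6]
```

The tray measures 112.6 x 64.7 mm with a 40 mm window, matching the description. Its centre is (0.4962, -0.2608) and its yaw 0.588. Now I descend.

```bash
python3 -c "
from h import *
go(.4962,-.2608,-.003,.588)"
```

```text
row [ 0.0002 -0.0001 -0.0187] [  3.4  -0.4 193.6]
```

Request:
arm_command --commands '[[[0,0,-0.019,3.4,-0.4,50,1],[0,0,-0.019,3.4,-0.4,100,1],[0,0,-0.019,3.4,-0.4,140,1],[0,0,-0.019,3.4,-0.4,165,1],[0,0,-0.019,3.4,-0.4,180,1],[0,0,-0.019,3.4,-0.4,187,1],[0,0,-0.019,3.4,-0.4,190,1],[0,0,-0.019,3.4,-0.4,192,1],[0,0,-0.019,3.4,-0.4,192,1]]]'

```text
time: 2.25
tcp_pos: [0.4973, -0.2604, -0.001]
ee_rot: [0.957, 0.291, 0.0, 0.0]
contact_force: [-0.2, 0.5, -0.1]
grip_width: 0.0854
finger_force: 0.0
```

Request:
arm_command --commands '[[[0,0,0,0,0,0,0.5],[0,0,0,0,0,0,0.5],[0,0,0,0,0,0,0.5],[0,0,0,0,0,0,0.5],[0,0,0,0,0,0,0.5],[0,0,0,0,0,0,0.5]]]' --force 40

```text
time: 2.85
tcp_pos: [0.4973, -0.2602, -0.0009]
ee_rot: [0.957, 0.291, 0.0, 0.0]
contact_force: [-2.3, 1.3, 6.7]
grip_width: 0.063
finger_force: 43.1
```

```bash
python3 - <<'E'
from h import *
f=grab_frame('wrist');save(f,'w2.png');st()
E
```

```text
t 2.9 tcp [ 0.4974 -0.2602 -0.0009] yaw 0.5899 z [ 9.e-04 -6.e-04 -1.e+00] F [-2.4 -0.3  6.7] T [0.15 0.41 0.12] w 0.0628 ff 43.1 q [-0.48  0.49 -0.26  0.82 -0.    2.07]
```

View pics/w2.png

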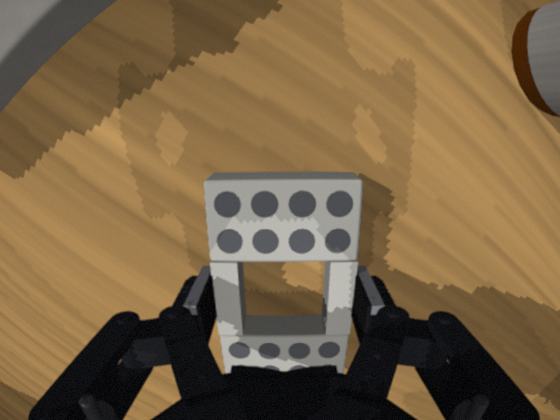

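The tray is gripped squarely at its middle (opening 63 mm, pads at about (205,300) and (365,300)). I lift, turn, and go to a viewpoint beside the mixer.

```bash
python3 -c "
from h import *
go(.662,-.103,.23,2.66)
go(.497,-.260,.23,.59)"
```

```text
row [ 1.1000e-03  8.0000e-04 -2.0701e+00] [ 224.4  -38.8 -230.8]
row [ 0.001  -0.0005 -0.0001] [-1.000e-01 -1.000e-01 -2.309e+02]
```

Request:
arm_command --commands '[[[0,0,0,0,0,-10,0.5],[0,0,0,0,0,-40,0.5],[0,0,0,0,0,-90,0.5],[0,0,0,0,0,-140,0.5],[0,0,-0.15,0,0,-180,0.5],[0,0,-0.3,20,0,-210,0.5],[0,0,-0.45,45,0,-231,0.5],[0,0,-0.6,70,-5,-231,0.5],[0,0,-0.75,95,-10,-231,0.5],[0,0,-0.9,120,-15,-231,0.5]]]'

```text
time: 3.9
tcp_pos: [0.5889, -0.18, 0.2302]
ee_rot: [0.733, 0.68, 0.0, 0.0]
contact_force: [0.0, -0.8, -2.6]
grip_width: 0.0628
finger_force: 45.5
```

```bash
python3 -c "
from h import *
st()
go(.662,-.103,.23,2.66)"
```

```text
t 3.9 tcp [ 0.5889 -0.18    0.2302] yaw 1.4959 z [ 6.e-04 -2.e-04 -1.e+00] F [ 0.  -0.8 -2.6] T [0.04 0.   0.01] w 0.0628 ff 45.5 q [-0.3   0.46  0.31  1.42 -0.    1.35]
row [ 4.0000e-04  5.0000e-04 -1.1641e+00] [82.2 67.2  0.3]
```

Request:
arm_command --commands '[[[0,0,-0.15,11,9,0,0.5],[0,0,-0.3,22,18,0,0.5],[0,0,-0.45,33,27,0,0.5],[0,0,-0.6,44,36,0,0.5],[0,0,-0.75,55,45,0,0.5],[0,0,-0.9,65,53,0,0.5],[0,0,-1.05,75,61,0,0.5],[0,0,-1.164,82,67,0,0.5],[0,0,-1.164,82,67,0,0.5],[0,0,-1.164,82,67,0,0.5]]]'

```text
time: 4.9
tcp_pos: [0.6615, -0.1046, 0.2296]
ee_rot: [0.243, 0.97, -0.0, -0.0]
contact_force: [-0.2, 0.5, -1.8]
grip_width: 0.0631
finger_force: 45.5
```

Request:
arm_command --commands '[[[0,0,0,0,0,0,0.5],[0,0,0,0,0,0,0.5]]]'

```text
time: 5.1
tcp_pos: [0.6615, -0.1049, 0.2296]
ee_rot: [0.243, 0.97, -0.0, 0.0]
contact_force: [0.1, 0.5, -2.2]
grip_width: 0.0629
finger_force: 45.5
```

```bash
python3 - <<'E'
from h import *
import pickle
f=grab_frame('wrist');save(f,'w3.png');pickle.dump(f,open('w3.pkl','wb'));st()
E
```

```text
t 5.15 tcp [ 0.6615 -0.1049  0.2296] yaw 2.6521 z [ 1.e-04 -1.e-04 -1.e+00] F [-0.4  0.2 -2.7] T [0.03 0.07 0.01] w 0.0631 ff 45.5 q [-0.16  0.6   0.53  1.5  -0.    0.33]
```

View pics/w3.png

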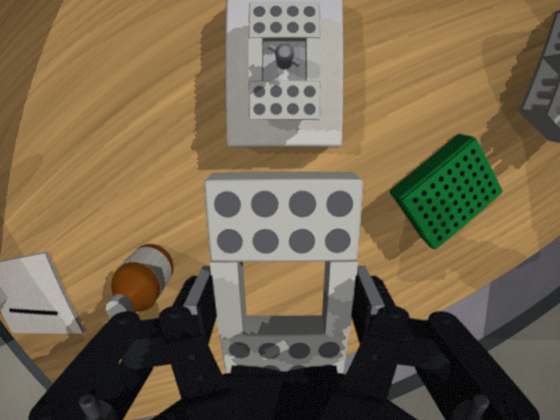

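View: the mixer tray spans columns 249–320 down to row 119, with the spindle tip at about (284,50) and its wells visible. The held tray's far wells are at (227..340, 204..241). I cast the wells' centroids onto the known top planes.

```bash
cat >> h.py <<'E'
def dots(f,roi,z,thr,amin,amax):
    u0,v0,u1,v1=roi
    g=cv2.cvtColor(f['pixels'],cv2.COLOR_RGB2GRAY)[v0:v1,u0:u1]
    n,l,s,c=cv2.connectedComponentsWithStats((g<thr).astype(np.uint8))
    k=[i for i in range(1,n) if amin<s[i,4]<amax and s[i,4]>.6*s[i,2]*s[i,3] and .6<s[i,2]/s[i,3]<1.6 and s[i,0]>0 and s[i,1]>0 and s[i,0]+s[i,2]<u1-u0 and s[i,1]+s[i,3]<v1-v0]
    px=c[k]+[u0,v0]; return px,np.array([onz(f,u,v,z,True) for u,v in px])[:,:2]*1000
E
python3 - <<'E'
from h import *
import pickle
f=pickle.load(open('w3.pkl','rb'))
g=cv2.cvtColor(f['pixels'],cv2.COLOR_RGB2GRAY)
print('grey', g[12,255:315:4], g[204,215:250:4])
for th in (110,125,140):
  px,P=dots(f,(249,0,321,120),.076,th,25,200); print(th,len(px),px.round(1).tolist())
s=arm.get_state();zt=s['tcp_pos'][2]+.019
for th in (110,130):
  px,P=dots(f,(205,180,362,260),zt,th,150,1000); print(th,len(px),px.round(1).tolist())
  R=Ro.from_quat(s['ee_rot']); 
  Q=R.inv().apply(np.c_[P/1000,np.full(len(P),zt)]-s['tcp_pos'])*1000; print(Q[:,:2].round(1).tolist())
w=pickle.load(open('w1.pkl','rb'))
px,P=dots(w,(250,130,320,245),.018,110,25,200); print('w1',len(px),P.mean(0)); c=np.array([np.cos(.588),np.sin(.588)]); print(np.sort((P-P.mean(0))@c).round(1))
E
```

```text
grey [ 84  86  80 175  89  86  84 172 107  86  83 164 136  85  87] [ 89  88  87  88  89  89  91 179 181]
110 16 [[258.9, 11.1], [275.5, 10.6], [292.2, 10.7], [309.0, 11.1], [258.7, 27.3], [275.7, 26.9], [292.3, 26.7], [309.1, 27.2], [258.6, 90.7], [275.6, 90.7], [292.5, 90.7], [309.1, 91.1], [258.9, 108.7], [275.6, 108.4], [292.3, 108.5], [309.2, 108.6]]
125 16 [[258.8, 11.1], [275.4, 10.7], [292.4, 10.7], [309.0, 10.9], [258.7, 27.2], [275.4, 26.9], [292.4, 27.0], [309.2, 27.2], [258.4, 90.4], [275.6, 90.6], [292.4, 90.9], [309.2, 91.1], [259.0, 108.6], [275.8, 108.3], [292.3, 108.3], [309.0, 108.5]]
140 14 [[258.9, 10.9], [275.5, 10.8], [292.3, 10.8], [309.0, 10.9], [258.7, 27.1], [275.5, 27.0], [292.4, 26.9], [309.2, 27.2], [292.5, 90.7], [309.2, 91.1], [258.9, 108.7], [275.6, 108.5], [292.4, 108.5], [309.2, 108.6]]
110 8 [[264.3, 203.7], [302.0, 203.5], [339.3, 203.3], [226.9, 204.0], [229.3, 240.7], [265.2, 240.8], [301.4, 240.7], [337.2, 240.2]]
[[43.4, -7.1], [43.4, 7.8], [43.5, 22.7], [43.3, -22.1], [27.4, -22.0], [27.5, -7.1], [27.5, 7.8], [27.6, 22.8]]
130 8 [[226.9, 203.8], [264.1, 203.6], [301.9, 203.5], [339.3, 203.4], [229.3, 240.7], [265.2, 240.8], [301.5, 240.7], [337.3, 240.4]]
[[43.4, -22.1], [43.4, -7.1], [43.4, 7.8], [43.5, 22.8], [27.4, -22.0], [27.5, -7.1], [27.5, 7.9], [27.5, 22.8]]
w1 16 [ 495.92384465 -261.18512924]
[-46.2 -45.9 -45.9 -45.9 -30.1 -30.1 -29.8 -29.8  29.8  30.   30.   30.3
  45.8  45.8  45.9  46.1]
```

```bash
python3 - <<'E'
from h import *
import pickle
f=pickle.load(open('w3.pkl','rb'))
px,P=dots(f,(249,0,321,120),.076,115,25,200)
c=P.mean(0); a=np.array([np.linalg.lstsq(np.c_[np.array([-46]*4+[-30]*4+[30]*4+[46]*4),np.tile([-22.5,-7.5,7.5,22.5],4)],P-c,rcond=None)[0]])[0]
yaw=np.arctan2(-a[0,1],-a[0,0]); print('n',len(px),'ctr',c.round(1),'scale',np.linalg.norm(a,axis=1).round(3),'yaw',yaw, 'yaw2',np.arctan2(a[1,1],a[1,0]))
print('spindle px',proj(f,[c[0]/1000,c[1]/1000,.112],True),'pin',proj(f,[c[0]/1000,c[1]/1000,.098],True))
b=cv2.cvtColor(f['pixels'],cv2.COLOR_RGB2BGR)[20:100,245:325]
cv2.imwrite('pics/crop2.png',cv2.resize(b,None,fx=7,fy=7,interpolation=cv2.INTER_CUBIC))
E
```

```text
n 16 ctr [549.2 -43.9] scale [0.999 0.998] yaw 2.6513784516205634 yaw2 1.0775315166602153
spindle px (np.float64(284.02268579689047), np.float64(51.18560125800903)) pin (np.float64(284.0002196605575), np.float64(54.17394106605008))
```

View pics/crop2.png

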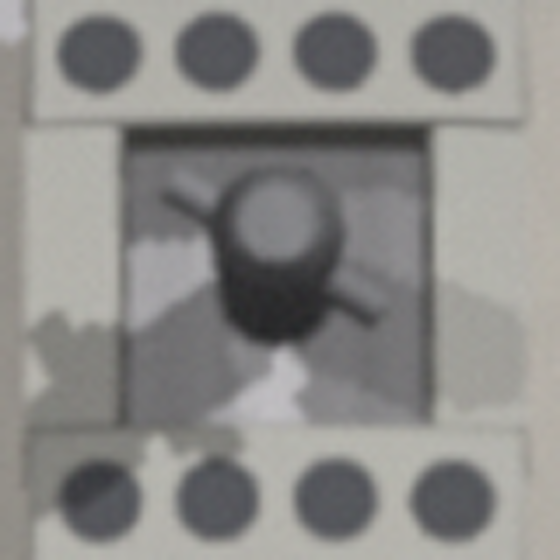

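The pin and spindle are seen in the window: tip at (285,51), matching the projected lower-tray axis (284,51). The lower tray is centred at (0.5492, -0.0439) with yaw 2.651. The held tray's centre is offset (-2.5, +0.35) mm in the tool frame.

```bash
python3 -c "
from h import *
go(.5468,-.0430,.11,2.649)"
```

```text
row [0.     0.0001 0.0031] [130.3   0.7 119.5]
```

Request:
arm_command --commands '[[[0,0,0.003,45,0.7,0,0.5],[0,0,0.003,90,0.7,0,0.5],[0,0,0.003,120,0.7,10,0.5],[0,0,0.003,130.3,0.7,40,0.5],[0,0,0.003,130.3,0.7,75,0.5],[0,0,0.003,130.3,0.7,95,0.5],[0,0,0.003,130.3,0.7,100,0.5],[0,0,0.003,130.3,0.7,100,0.5],[0,0,0.003,130.3,0.7,100,0.5]]]'

```text
time: 6.05
tcp_pos: [0.5477, -0.043, 0.1305]
ee_rot: [0.243, 0.97, 0.0, 0.001]
contact_force: [0.5, 0.6, -2.1]
grip_width: 0.0628
finger_force: 45.4
```

```bash
python3 -c "
from h import *
st()
go(.5468,-.0430,.079,2.649)"
```

```text
t 6.05 tcp [ 0.5477 -0.043   0.1305] yaw 2.6503 z [ 1.6e-03 -1.0e-04 -1.0e+00] F [ 0.5  0.6 -2.1] T [ 0.    0.01 -0.01] w 0.0628 ff 45.4 q [-0.08  0.35 -0.11  1.11  0.    0.41]
row [0.0006 0.0015 0.0013] [ 0.9 -0.5 51.5]
```

Request:
arm_command --commands '[[[0,0,0,0.3,-0.2,15,0.5],[0,0,0,0.3,-0.2,30,0.5],[0,0,0,0.3,-0.2,42,0.5],[0,0,0,0.3,-0.2,48,0.5],[0,0,0,0.3,-0.2,51,0.5],[0,0,0,0.3,-0.2,51,0.5],[0,0,0,0.3,-0.2,51,0.5]]]'

```text
time: 6.75
tcp_pos: [0.547, -0.0429, 0.0789]
ee_rot: [0.243, 0.97, 0.0, 0.0]
contact_force: [0.1, 0.2, -1.3]
grip_width: 0.0627
finger_force: 45.5
```

```bash
python3 - <<'E'
from h import *
import pickle
st()
go(.5468,-.0430,.075,2.649)
f=grab_frame('wrist');save(f,'w4.png');pickle.dump(f,open('w4.pkl','wb'))
E
```

```text
t 6.75 tcp [ 0.547  -0.0429  0.0789] yaw 2.6508 z [ 8.e-04 -1.e-04 -1.e+00] F [ 0.1  0.2 -1.3] T [-0.04 -0.01 -0.02] w 0.0627 ff 45.5 q [-0.08  0.39 -0.19  0.99 -0.    0.41]
row [0.0003 0.0007 0.0018] [ 0.1 -0.2  3.9]
```

View pics/w4.png

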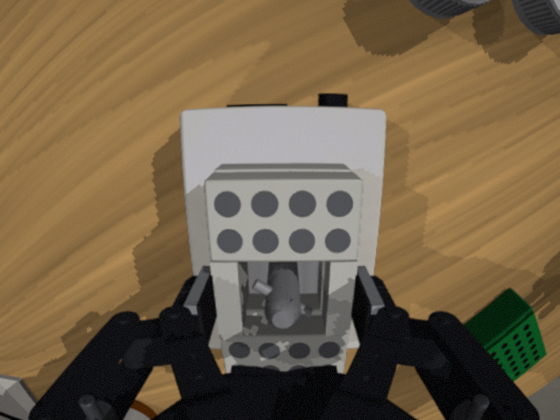

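The held tray sits over the lower one with spindle and pin inside the window (about (285,295)), and the edges line up symmetrically. Lowering to contact.

Request:
arm_command --commands '[[[0,0,0.001,0.1,-0.2,1,0.5],[0,0,0.001,0.1,-0.2,2,0.5],[0,0,0.001,0.1,-0.2,2.5,0.5],[0,0,0.001,0.1,-0.2,2.5,0.5]]]'

```text
time: 7.2
tcp_pos: [0.5464, -0.0429, 0.0757]
ee_rot: [0.243, 0.97, 0.0, -0.0]
contact_force: [0.2, -0.0, -2.1]
grip_width: 0.0629
finger_force: 45.5
```

Request:
arm_command --commands '[[[0,0,0,0,0,0.7,0.5],[0,0,0,0,0,0.7,0.5],[0,0,0,0,0,0.7,0.5]]]'

```text
time: 7.5
tcp_pos: [0.5465, -0.043, 0.0752]
ee_rot: [0.243, 0.97, 0.0, 0.0]
contact_force: [-1.4, 0.1, -0.7]
grip_width: 0.0629
finger_force: 45.6
```

Request:
arm_command --commands '[[[0,0,0,0,0,0.7,0.5],[0,0,0,0,0,0.7,0.5],[0,0,0,0,0,0.7,0.5]]]'

```text
time: 7.8
tcp_pos: [0.5465, -0.043, 0.0746]
ee_rot: [0.243, 0.97, 0.0, 0.0]
contact_force: [-1.1, -0.4, 4.8]
grip_width: 0.0629
finger_force: 46.2
```

Request:
arm_command --commands '[[[0,0,0,0,0,-0.4,1],[0,0,0,0,0,-0.4,1],[0,0,0,0,0,-0.4,1],[0,0,0,0,0,-0.4,1],[0,0,0,0,0,-10,1],[0,0,0,0,0,-40,1],[0,0,0,0,0,-80,1],[0,0,0,0,0,-115,1],[0,0,0,0,0,-125,1],[0,0,0,0,0,-125,1]]]'

```text
time: 8.8
tcp_pos: [0.5474, -0.043, 0.2013]
ee_rot: [0.243, 0.97, 0.0, 0.002]
contact_force: [-0.4, 0.2, -0.5]
grip_width: 0.0855
finger_force: 0.0
```

```bash
python3 - <<'E'
from h import *
import pickle
st()
f=grab_frame('wrist');save(f,'w5.png');pickle.dump(f,open('w5.pkl','wb'))
E
```

```text
t 8.8 tcp [ 0.5474 -0.043   0.2013] yaw 2.6498 z [ 3.2e-03 -3.0e-04 -1.0e+00] F [-0.4  0.2 -0.5] T [0.01 0.03 0.02] w 0.0855 ff 0.0 q [-0.08  0.32  0.03  1.28 -0.    0.41]
```

View pics/w5.png

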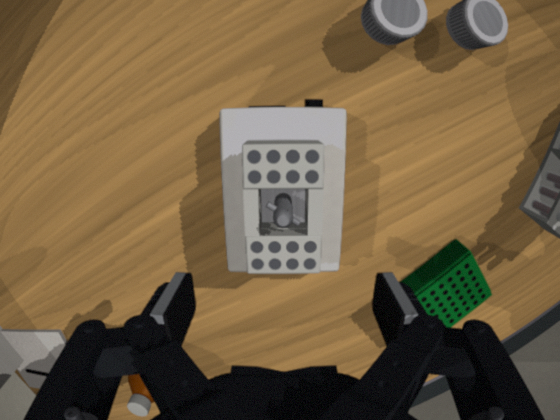

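The upper tray lies on the stack (wells at columns 254–312, rows 156–265) and the window surrounds the spindle, at about (284,208). Checking the numbers, and locating the collar move.

```bash
python3 - <<'E'
from h import *
import pickle
f=pickle.load(open('w5.pkl','rb'))
px,P=dots(f,(243,140,325,275),.094,115,25,300); print(len(px),px.round(0).tolist())
if len(px)==16:
    c=P.mean(0); a=np.linalg.lstsq(np.c_[np.array([46]*4+[30]*4+[-30]*4+[-46]*4),np.zeros(16)],P-c,rcond=None)[0]
    print('ctr',c.round(1),'scale',np.linalg.norm(a[0]),'yaw',np.arctan2(a[0,1],a[0,0]))
print('axis->',proj(f,[.5492,-.0439,.112],True))
o,d=ray(f,284,200,True)
b=cv2.cvtColor(f['pixels'],cv2.COLOR_RGB2BGR)[135:280,215:355]
cv2.imwrite('pics/crop3.png',cv2.resize(b,None,fx=4,fy=4,interpolation=cv2.INTER_CUBIC))
go(.473,.235,.21,-2.548)
E
```

```text
16 [[254.0, 156.0], [273.0, 156.0], [292.0, 156.0], [312.0, 156.0], [254.0, 177.0], [273.0, 176.0], [292.0, 176.0], [311.0, 176.0], [274.0, 247.0], [292.0, 247.0], [310.0, 247.0], [256.0, 247.0], [257.0, 264.0], [275.0, 264.0], [292.0, 264.0], [309.0, 263.0]]
ctr [548.8 -43.6] scale 0.9981742313502268 yaw 2.653177399889207
axis-> (np.float64(282.84115065460594), np.float64(220.67512248700217))
row [-1.0000e-04  9.0000e-04 -1.0854e+00] [196.2 210.2 -10.5]
```

View pics/crop3.png

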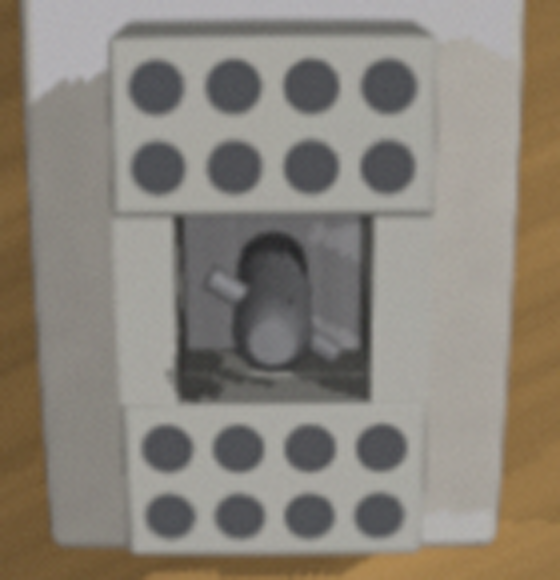

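The loaded tray is centred at (0.5488, -0.0436) with yaw 2.653 and top at 94 mm, which is flush and square within 0.5 mm. Next the collar.

Request:
arm_command --commands '[[[0,0,-0.12,22,23,-10,1],[0,0,-0.24,43,46,-10,1],[0,0,-0.36,65,70,-10,1],[0,0,-0.48,87,93,-10,1],[0,0,-0.6,109,117,-10,1],[0,0,-0.72,131,140,-10,1],[0,0,-0.85,153,164,-10,1],[0,0,-0.97,175,187,-10,1],[0,0,-1.085,196,210,-10,1],[0,0,-1.085,196,210,-10,1]]]'

```text
time: 9.85
tcp_pos: [0.4712, 0.2372, 0.2076]
ee_rot: [-0.296, 0.955, 0.0, -0.001]
contact_force: [0.3, -1.5, -0.4]
grip_width: 0.0857
finger_force: 0.0
```

Request:
arm_command --commands '[[[0,0,0,0,0,0,1],[0,0,0,0,0,0,1]]]'

```text
time: 10.05
tcp_pos: [0.4727, 0.2339, 0.2086]
ee_rot: [-0.291, 0.957, -0.0, -0.001]
contact_force: [-0.5, -0.0, 0.1]
grip_width: 0.0855
finger_force: 0.0
```

```bash
python3 - <<'E'
from h import *
import pickle
st()
f=grab_frame('wrist');save(f,'w6.png');pickle.dump(f,open('w6.pkl','wb'))
hsv=cv2.cvtColor(f['pixels'],cv2.COLOR_RGB2HSV)
print('collars expected', [np.round(proj(f,[x,y,.046],True)) for x,y in ((.473,.234),(.435,.14),(.369,.233))])
m=(hsv[...,1]<70).astype(np.uint8)*255; m[270:]=0
m=cv2.morphologyEx(m,cv2.MORPH_OPEN,np.ones((5,5)))
for c in cv2.findContours(m,cv2.RETR_EXTERNAL,cv2.CHAIN_APPROX_NONE)[0]:
    if cv2.contourArea(c)>400: print(cv2.contourArea(c),cv2.boundingRect(c))
u,v=np.round(proj(f,[.473,.234,.046],True)).astype(int)
g=hsv
for w in range(-50,51,5): print(w,g[v,u+w],g[min(v+w,419),u])
E
```

```text
t 10.05 tcp [0.4727 0.2339 0.2086] yaw -2.5501 z [-1.2e-03 -8.0e-04 -1.0e+00] F [-0.5 -0.   0.1] T [-0.   -0.    0.06] w 0.0855 ff 0.0 q [ 0.46  0.28 -0.01  1.29 -0.   -0.13]
collars expected [array([283., 194.]), array([222., 108.]), array([345., 104.])]
2844.0 (254, 162, 59, 63)
577.5 (538, 161, 22, 51)
1142.5 (523, 127, 37, 67)
2925.5 (195, 80, 63, 61)
2905.0 (313, 79, 63, 60)
12144.5 (0, 36, 129, 159)
-50 [ 18 128 128] [ 17 131 163]
-45 [ 16 132 110] [ 18 131 167]
-40 [ 17 138 113] [ 18 131 164]
-35 [ 17 130 114] [ 17 134 118]
-30 [ 16 102 112] [135   6  79]
-25 [128   6 179] [130   5 144]
-20 [120   5 157] [  0   0 181]
-15 [128   8 126] [130   6 130]
-10 [128   8 127] [120   4 129]
-5 [128   8 130] [105   8 126]
0 [140   6 125] [140   6 125]
5 [120   6 128] [114  10 128]
10 [130   6 125] [130   6 129]
15 [114  10 128] [128   8 125]
20 [130   5 142] [120   6 123]
25 [135   6 184] [128   6 184]
30 [ 15  69 144] [ 16  29 149]
35 [ 17 129 162] [ 17 131 144]
40 [ 17 130 161] [ 17 133 146]
45 [ 17 131 168] [ 17 129 134]
50 [ 18 128 173] [ 18 132 151]
```

```bash
python3 - <<'E'
from h import *
import pickle
f=pickle.load(open('w6.pkl','rb'))
hsv=cv2.cvtColor(f['pixels'],cv2.COLOR_RGB2HSV)
for lo,hi in ((112,138),(112,256)):
    m=((hsv[...,1]<30)&(hsv[...,2]>lo)&(hsv[...,2]<hi)).astype(np.uint8)*255; r=np.zeros_like(m); r[158:228,250:318]=m[158:228,250:318]
    r=cv2.morphologyEx(r,cv2.MORPH_OPEN,np.ones((5,5)))
    c=max(cv2.findContours(r,cv2.RETR_EXTERNAL,cv2.CHAIN_APPROX_NONE)[0],key=cv2.contourArea)
    P=np.array([onz(f,u,v,.046,True)[:2] for u,v in c[:,0]],np.float32)*1000
    print(cv2.boundingRect(c),cv2.minEnclosingCircle(P),cv2.fitEllipse(P))
E
```

```text
(264, 179, 40, 38) ((476.0621032714844, 235.88612365722656), 19.354032516479492) ((476.0556335449219, 235.85232543945312), (37.4787712097168, 37.81035232543945), 36.800533294677734)
(255, 168, 58, 56) ((474.91461181640625, 235.3736114501953), 28.749027252197266) ((474.9745788574219, 235.4835662841797), (55.39463424682617, 56.25699234008789), 78.15287780761719)
```

```bash
python3 -c "
from h import *
go(.4752,.2355,.003,-2.55)"
```

```text
row [-0.     -0.0011 -0.0003] [-3.100e+00  1.000e-01  2.058e+02]
```

Request:
arm_command --commands '[[[0,0,0,-3,0,45,1],[0,0,0,-3,0,90,1],[0,0,0,-3,0,130,1],[0,0,0,-3,0,160,1],[0,0,0,-3,0,180,1],[0,0,0,-3,0,194,1],[0,0,0,-3,0,202,1],[0,0,0,-3,0,205,1],[0,0,0,-3,0,205,1],[0,0,0,-3,0,205,1]]]'

```text
time: 11.1
tcp_pos: [0.4758, 0.2364, 0.0051]
ee_rot: [-0.292, 0.956, 0.0, 0.001]
contact_force: [0.1, 0.5, -0.1]
grip_width: 0.0856
finger_force: 0.0
```

Request:
arm_command --commands '[[[0,0,0,0,0,0,0.4],[0,0,0,0,0,0,0.4],[0,0,0,0,0,0,0.4],[0,0,0,0,0,0,0.4],[0,0,0,0,0,0,0.4],[0,0,0,0,0,0,0.4],[0,0,0,0,0,0,0.4]]]' --force 60

```text
time: 11.8
tcp_pos: [0.4757, 0.2366, 0.0052]
ee_rot: [-0.292, 0.956, 0.0, 0.001]
contact_force: [-1.7, -1.7, 10.1]
grip_width: 0.0568
finger_force: 61.8
```

Request:
arm_command --commands '[[[0,0,0,0,0,-10,0.4],[0,0,0,0,0,-40,0.4],[0,0,0,0,0,-85,0.4],[0,0,0,0,0,-130,0.4],[0,0,0,0,0,-170,0.4],[0,0,0,0,0,-200,0.4],[0,0,0,0,0,-210,0.4],[0,0,0,0,0,-210,0.4],[0,0,0,0,0,-210,0.4]]]'

```text
time: 12.7
tcp_pos: [0.4749, 0.2362, 0.2132]
ee_rot: [-0.292, 0.956, -0.0, -0.001]
contact_force: [-0.2, -0.6, -1.6]
grip_width: 0.0565
finger_force: 64.2
```

```bash
python3 - <<'E'
from h import *
import pickle
st()
s=arm.get_state()
f=grab_frame('wrist');save(f,'w7.png');pickle.dump(f,open('w7.pkl','wb'))
zt=s['tcp_pos'][2]+.043-.0   # collar top in hand
hsv=cv2.cvtColor(f['pixels'],cv2.COLOR_RGB2HSV)
u,v=np.round(proj(f,[*s['tcp_pos'][:2],zt],True)).astype(int); print(u,v)
for w in range(-100,101,8): print(w,hsv[v,u+w],hsv[min(v+w,419),u])
go(.5492,-.0439,.23,-2.55)
E
```

```text
t 12.7 tcp [0.4749 0.2362 0.2132] yaw -2.5483 z [-1.3e-03 -7.0e-04 -1.0e+00] F [-0.2 -0.6 -1.6] T [ 0.02 -0.01  0.02] w 0.0565 ff 64.2 q [ 0.46  0.28  0.01  1.3  -0.   -0.13]
284 330
-100 [0 0 9] [ 0  0 74]
-92 [120  43  18] [ 0  3 73]
-84 [128  46  22] [75  7 73]
-76 [130  28  27] [150   7  77]
-68 [120   2 109] [  0   0 102]
-60 [150   3 187] [150   2 113]
-52 [140   4 183] [120   2 112]
-44 [105   6  90] [150   3  79]
-36 [110   8  97] [105   6  82]
-28 [130   8  96] [105   6  80]
-20 [120  11  97] [130  10  79]
-12 [110  10  75] [120   7  77]
-4 [120   3  78] [110  10  80]
4 [120   9  81] [110   6 119]
12 [120  10  76] [132  11 115]
20 [120  10  75] [135   9 112]
28 [110  10  77] [132  12 110]
36 [130  10  79] [135   3 164]
44 [120  10  77] [120 255   1]
52 [130   7 110] [ 0 20 13]
60 [150   2 110] [150  90  17]
68 [150   3  90] [100  77  10]
76 [105  36  14] [135  34  15]
84 [158 170   6] [53 85 12]
92 [54 75 17] [90 15 17]
100 [108 121  21] [90 15 17]
row [ 0.0003 -0.0023  0.0016] [  94.8 -273.8  -17. ]
```

The collar is gripped (opening 56.5 mm), its underside 5 mm below the TCP. I carry it over the spindle at the yaw used to measure the spindle.

```bash
python3 -c "
from h import *
go(.5496,-.0441,.21,2.65)"
```

```text
row [-1.0000e-03 -2.2000e-03  1.0848e+00] [  94.5 -274.2    3. ]
```

Request:
arm_command --commands '[[[0,0,0.12,10,-30,3,0.4],[0,0,0.24,21,-61,3,0.4],[0,0,0.36,31,-91,3,0.4],[0,0,0.48,42,-122,3,0.4],[0,0,0.6,52,-152,3,0.4],[0,0,0.72,63,-183,3,0.4],[0,0,0.85,73,-213,3,0.4],[0,0,0.97,84,-244,3,0.4],[0,0,1.085,94.5,-274,3,0.4],[0,0,1.085,94.5,-274,3,0.4]]]'

```text
time: 13.75
tcp_pos: [0.5499, -0.0467, 0.2095]
ee_rot: [0.247, 0.969, -0.001, -0.001]
contact_force: [0.3, 0.7, -1.6]
grip_width: 0.0567
finger_force: 64.4
```

Request:
arm_command --commands '[[[0,0,0,0,0,0,0.4],[0,0,0,0,0,30,0.4],[0,0,0,0,0,60,0.4],[0,0,0,0,0,75,0.4],[0,0,0,0,0,83,0.4],[0,0,0,0,0,83,0.4],[0,0,0,0,0,83,0.4]]]'

```text
time: 14.45
tcp_pos: [0.5504, -0.0432, 0.129]
ee_rot: [0.243, 0.97, 0.0, 0.0]
contact_force: [0.1, -0.7, -1.5]
grip_width: 0.057
finger_force: 64.4
```

```bash
python3 - <<'E'
from h import *
st(); go(.5496,-.0441,.118,2.65)
E
```

```text
t 14.45 tcp [ 0.5504 -0.0432  0.129 ] yaw 2.6507 z [ 6.e-04  0.e+00 -1.e+00] F [ 0.1 -0.7 -1.5] T [0.05 0.03 0.  ] w 0.057 ff 64.4 q [-0.08  0.36 -0.1   1.11  0.    0.41]
row [0.0003 0.0005 0.0007] [ 0.3 -1.2 11. ]
```

Request:
arm_command --commands '[[[0,0,0,0.3,-1.1,5,0.4],[0,0,0,0.3,-1.1,9,0.4],[0,0,0,0.3,-1.1,12,0.4],[0,0,0,0.3,-1.1,15,0.4],[0,0,0,0.3,-1.1,16,0.4],[0,0,0,0.3,-1.1,16,0.4]]]'

```text
time: 15.05
tcp_pos: [0.5493, -0.0445, 0.1123]
ee_rot: [0.243, 0.97, -0.0, -0.0]
contact_force: [0.1, -0.4, -2.3]
grip_width: 0.0568
finger_force: 64.4
```

Request:
arm_command --commands '[[[0,0,0,0,0,2,0.4],[0,0,0,0,0,4,0.4],[0,0,0,0,0,5,0.4],[0,0,0,0,0,5,0.4]]]'

```text
time: 15.45
tcp_pos: [0.5493, -0.0444, 0.1072]
ee_rot: [0.243, 0.97, -0.0, -0.0]
contact_force: [0.8, 0.0, -0.9]
grip_width: 0.0567
finger_force: 64.4
```

The spindle is in the bore with no side force. Down to the pin.

Request:
arm_command --commands '[[[0,0,0,0,0,2,0.4],[0,0,0,0,0,3,0.4],[0,0,0,0,0,4,0.4],[0,0,0,0,0,4,0.4]]]'

```text
time: 15.85
tcp_pos: [0.5493, -0.0445, 0.1033]
ee_rot: [0.243, 0.97, -0.0, -0.0]
contact_force: [-0.1, -0.9, -1.6]
grip_width: 0.0569
finger_force: 64.4
```

Request:
arm_command --commands '[[[0,0,0,0,0,0.7,0.4],[0,0,0,0,0,0.7,0.4],[0,0,0,0,0,0.7,0.4]]]'

```text
time: 16.15
tcp_pos: [0.5494, -0.0444, 0.1027]
ee_rot: [0.243, 0.97, 0.0, 0.0]
contact_force: [0.7, 0.5, -1.6]
grip_width: 0.0567
finger_force: 64.4
```

Request:
arm_command --commands '[[[0,0,0,0,0,0.7,0.4],[0,0,0,0,0,0.7,0.4],[0,0,0,0,0,0.7,0.4]]]'

```text
time: 16.45
tcp_pos: [0.5493, -0.0445, 0.102]
ee_rot: [0.243, 0.97, 0.0, -0.0]
contact_force: [0.1, 0.1, -0.7]
grip_width: 0.0573
finger_force: 64.4
```

Request:
arm_command --commands '[[[0,0,0,0,0,0.7,0.4],[0,0,0,0,0,0.7,0.4],[0,0,0,0,0,0.7,0.4]]]'

```text
time: 16.75
tcp_pos: [0.5494, -0.0444, 0.1013]
ee_rot: [0.243, 0.97, -0.0, -0.0]
contact_force: [-0.5, -0.2, -1.3]
grip_width: 0.0571
finger_force: 64.4
```

Request:
arm_command --commands '[[[0,0,0,0,0,0.7,0.4],[0,0,0,0,0,0.7,0.4],[0,0,0,0,0,0.7,0.4]]]'

```text
time: 17.05
tcp_pos: [0.5493, -0.0445, 0.1005]
ee_rot: [0.243, 0.97, -0.0, -0.0]
contact_force: [-0.9, -0.5, -1.3]
grip_width: 0.0568
finger_force: 64.4
```

Request:
arm_command --commands '[[[0,0,0,0,0,0.7,0.4],[0,0,0,0,0,0.7,0.4],[0,0,0,0,0,0.7,0.4]]]'

```text
time: 17.35
tcp_pos: [0.5493, -0.0445, 0.0999]
ee_rot: [0.243, 0.97, -0.0, -0.0]
contact_force: [-0.0, -0.7, -0.6]
grip_width: 0.0572
finger_force: 64.4
```

Request:
arm_command --commands '[[[0,0,0,0,0,0.7,0.4],[0,0,0,0,0,0.7,0.4],[0,0,0,0,0,0.7,0.4]]]'

```text
time: 17.65
tcp_pos: [0.5494, -0.0445, 0.0993]
ee_rot: [0.243, 0.97, 0.0, 0.0]
contact_force: [0.1, 0.8, 0.9]
grip_width: 0.0572
finger_force: 64.4
```

Request:
arm_command --commands '[[[0,0,0,0,0,0.7,0.4],[0,0,0,0,0,0.7,0.4],[0,0,0,0,0,0.7,0.4]]]'

```text
time: 17.95
tcp_pos: [0.5494, -0.0445, 0.0986]
ee_rot: [0.243, 0.97, 0.0, 0.0]
contact_force: [-0.8, -0.3, 2.9]
grip_width: 0.0563
finger_force: 64.4
```

Request:
arm_command --commands '[[[0,0,0,0,0,0.7,0.4],[0,0,0,0,0,0.7,0.4],[0,0,0,0,0,0.7,0.4]]]'

```text
time: 18.25
tcp_pos: [0.5494, -0.0445, 0.0979]
ee_rot: [0.243, 0.97, 0.0, 0.0]
contact_force: [-0.8, -0.6, 3.4]
grip_width: 0.0568
finger_force: 64.4
```

Contact came at TCP 0.0993, which is tray-top height, and it is soft at about 1 N/mm. That suggests the keyway is already over the pin. I push on and look for the hard stop at about 0.092.

Request:
arm_command --commands '[[[0,0,0,0,0,0.7,0.4],[0,0,0,0,0,1.4,0.4],[0,0,0,0,0,2,0.4],[0,0,0,0,0,2,0.4],[0,0,0,0,0,2,0.4]]]'

```text
time: 18.75
tcp_pos: [0.5494, -0.0445, 0.0959]
ee_rot: [0.243, 0.97, 0.0, 0.0]
contact_force: [-1.3, 0.2, 4.7]
grip_width: 0.057
finger_force: 64.5
```

Request:
arm_command --commands '[[[0,0,0,0,0,0.7,0.4],[0,0,0,0,0,1.4,0.4],[0,0,0,0,0,2,0.4],[0,0,0,0,0,2,0.4],[0,0,0,0,0,2,0.4]]]'

```text
time: 19.25
tcp_pos: [0.5495, -0.0445, 0.094]
ee_rot: [0.243, 0.97, 0.0, 0.0]
contact_force: [-1.9, 0.4, 6.6]
grip_width: 0.0567
finger_force: 64.6
```

```bash
python3 -c "
from h import *
st()"
```

```text
t 19.25 tcp [ 0.5495 -0.0445  0.094 ] yaw 2.6498 z [ 3.e-04 -0.e+00 -1.e+00] F [-1.9  0.4  6.6] T [ 0.02  0.34 -0.02] w 0.0567 ff 64.6 q [-0.08  0.38 -0.16  1.03  0.    0.41]
```

Request:
arm_command --commands '[[[0,0,0,0,0,0.5,0.4],[0,0,0,0,0,1,0.4],[0,0,0,0,0,1.3,0.4],[0,0,0,0,0,1.3,0.4]]]'

```text
time: 19.65
tcp_pos: [0.5495, -0.0445, 0.0927]
ee_rot: [0.243, 0.97, 0.0, 0.0]
contact_force: [-2.2, 0.9, 9.3]
grip_width: 0.0565
finger_force: 64.6
```

Request:
arm_command --commands '[[[0,0,0,0,0,0.4,0.4],[0,0,0,0,0,0.7,0.4],[0,0,0,0,0,0.7,0.4],[0,0,0,0,0,0.7,0.4]]]'

```text
time: 20.05
tcp_pos: [0.5495, -0.0445, 0.0922]
ee_rot: [0.243, 0.97, 0.0, 0.0]
contact_force: [-2.6, -0.3, 9.4]
grip_width: 0.0567
finger_force: 64.9
```

Request:
arm_command --commands '[[[0,0,0,0,0,0.4,0.4],[0,0,0,0,0,0.7,0.4],[0,0,0,0,0,0.7,0.4],[0,0,0,0,0,0.7,0.4]]]'

```text
time: 20.45
tcp_pos: [0.5495, -0.0445, 0.0919]
ee_rot: [0.243, 0.97, 0.0, 0.0]
contact_force: [-6.6, 1.0, 16.7]
grip_width: 0.057
finger_force: 65.5
```

Request:
arm_command --commands '[[[0,0,0,0,0,0.4,0.4],[0,0,0,0,0,0.4,0.4],[0,0,0,0,0,0.4,0.4],[0,0,0,0,0,0.4,0.4]]]'

```text
time: 20.85
tcp_pos: [0.5496, -0.0445, 0.0918]
ee_rot: [0.243, 0.97, 0.0, 0.001]
contact_force: [-7.4, 1.2, 21.6]
grip_width: 0.0569
finger_force: 65.9
```

```bash
python3 - <<'E'
from h import *
import pickle
st()
T=pickle.load(open('top0.pkl','rb'))
for n in ('top','scene'):
    f=grab_frame(n); g=pickle.load(open(n+'0.pkl','rb'))
    d=(np.abs(f['pixels'].astype(int)-g['pixels']).max(2)>40).astype(np.uint8)
    d=cv2.morphologyEx(d,cv2.MORPH_OPEN,np.ones((3,3)))
    # changes inside the areas of rack, box, bottle
    R={'top':{'rack':(128,150,202,212),'box':(232,140,281,179),'bottle':(380,170,408,198)},'scene':{'rack':(362,240,446,306),'box':(271,270,326,312),'bottle':(138,222,170,260)}}[n]
    print(n,{k:int(d[b:e,a:c].sum()) for k,(a,b,c,e) in R.items()})
# collar top in scene view: expected (.5492,-.0439,.133)
hsv=cv2.cvtColor(f['pixels'],cv2.COLOR_RGB2HSV)
print('collar top/bottom px',proj(f,[.5492,-.0439,.133]),proj(f,[.5492,-.0439,.087]))
E
```

```text
t 20.85 tcp [ 0.5496 -0.0445  0.0918] yaw 2.6498 z [ 1.2e-03 -1.0e-04 -1.0e+00] F [-7.4  1.2 21.6] T [ 0.12  1.49 -0.05] w 0.0569 ff 65.9 q [-0.08  0.38 -0.17  1.02 -0.    0.41]
top {'rack': 0, 'box': 193, 'bottle': 0}
scene {'rack': 0, 'box': 0, 'bottle': 0}
collar top/bottom px (np.float64(261.7694901765612), np.float64(191.8164991732137)) (np.float64(262.5818818755722), np.float64(202.51641173866426))
```

The hard stop is firm at TCP 0.0918 (7 mm of spring travel, 21.6 N). The rack, box and bottle are unchanged in the scene view; the change at the box in the top view is probably the arm in front of it. Handing in.

```bash
python3 -c "
from h import *
print(job.close_job()); st()"
```

```text
the job is handed in; nothing more can be done
None
the job is handed in; nothing more can be done
```

I handed the job in at 20.9 s, still gripping the collar fully home against the springs; it dropped over the pin without needing a turn, and the loose tray lies flush and square on the mixer's tray (within about 0.5 mm).

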